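# Find the unlocked compartment and push its cover open

## Task

Two of the three blue covers of the white storage deck are locked from below and one is free, though they all look alike. With the fingertips, press the ribbed pads on the near halves, firmly but without forcing them, until you find the cover that rocks, and push that one right open so that it stays standing steeply on end. Do not grip anything, and leave the timer, tip box and petri dish where they are.

Things in the scene. Friction and masses are not known exactly. Their poses are not given: they have to be found in the camera images.
- deck: White storage deck fixed to the worktop, 110 (x) x 254 (y) x 75 mm high. Origin: centre of its underside; x points away from the robot (turned up to 0.22 rad), y left along the row, z up. Three like blue covers, 76 (x) x 70 (y) x 5 mm, lie flush in its top (z = 75 mm) at y = +76, 0, -76 mm, each over an open well 60 mm deep, x = -39 to +43 mm. Their axles run along y at x = 12, z = 72 mm.
- hatch_1 (a joint): Tilt of the left cover (seen from the robot), rad: 0 = flush, closed; grows as its near half goes down into the well and its far half rises; 1.4 = its stop, almost upright. It tilts no other way. The hinge rubs (0.06 N m, about 2 N at the pad), so the cover stays where it is left. A locked cover gives springily, about 0.12 rad at 20 N (over 60 N is forcing it); one of the three, each time another, is free.
- hatch_2 (a joint): Tilt of the middle cover (seen from the robot), rad: 0 = flush, closed; grows as its near half goes down into the well and its far half rises; 1.4 = its stop, almost upright. It tilts no other way. The hinge rubs (0.06 N m, about 2 N at the pad), so the cover stays where it is left. A locked cover gives springily, about 0.12 rad at 20 N (over 60 N is forcing it); one of the three, each time another, is free.
- hatch_3 (a joint): Tilt of the right cover (seen from the robot), rad: 0 = flush, closed; grows as its near half goes down into the well and its far half rises; 1.4 = its stop, almost upright. It tilts no other way. The hinge rubs (0.06 N m, about 2 N at the pad), so the cover stays where it is left. A locked cover gives springily, about 0.12 rad at 20 N (over 60 N is forcing it); one of the three, each time another, is free.
- hatch_1_pad (a point): Point on top of the left cover, mid-width, at the ribbed white press pad on its near half, 30 mm on the near side of the axle; the near edge is 48 mm from the axle, the far edge 28 mm beyond it. It moves with the cover.
- hatch_2_pad (a point): Point on top of the middle cover, mid-width, at the ribbed white press pad on its near half, 30 mm on the near side of the axle; the near edge is 48 mm from the axle, the far edge 28 mm beyond it. It moves with the cover.
- hatch_3_pad (a point): Point on top of the right cover, mid-width, at the ribbed white press pad on its near half, 30 mm on the near side of the axle; the near edge is 48 mm from the axle, the far edge 28 mm beyond it. It moves with the cover.
- timer: White bench timer, 66 x 66 x 20 mm, loose on the worktop to the left, nearer the robot than the deck. Origin: centre of its underside. A bystander.
- tip_box: Pipette tip box with a blue base and clear lid, 96 x 126 x 76 mm, loose, to the right, nearer the robot than the deck. Origin: centre of its underside. A bystander.
- dish: Round petri dish with beige filling, 90 mm across, 13 mm high, loose, in front of the right end of the deck. Origin: centre of its underside. A bystander.

How it is judged:
By the outcome, as a careful person would: the job done as asked, in the order asked, and still so for the second after the job is handed in, with the robot touching nothing.
It also fails if it takes over 48 s, if anything falls off the work surface, if the arm or the gripper's body presses on something with over 40 N, if the wrist force passes 120 N, or if a joint passes its speed limit or range.

## Robot

A 7-joint arm with a two-finger parallel gripper is mounted at the origin on a cart in front of the work surface, level with it; the furniture and walls round the work are solid. World frame = base frame: x ahead of the robot, y to its left, z up, the work surface at z = 0. Lengths are in m, angles in rad, forces in N, time in s.
With the tool pointing down it reaches from about 0.35 to 0.9 m from the base axis. Payload 8.1 kg.
Tool frame: the origin (TCP) lies midway between the tips of the shut fingers; the grasp point (between the pads) lies 19 mm behind it; z points along the fingers, y is the line along which they close (so a half turn about z gives the same grasp; the last joint's range is limited). The gripper opens to 92 mm and grips with 3 to 60 N. Pads are 19 mm wide; open, the fingers measure 130 mm over their backs; the gripper's body (75 mm by 190 mm) begins 47 mm behind the grasp point.
Start: joints at [-1.286, 0.434, 0.025, 1.573, -0.012, 1.134, -0.075], TCP at [0.236, 0.579, 0.196] pointing down, gripper open.
Joint ranges: [-2.62, 2.62], [-0.44, 2.09], [-1.27, 1.32], [0.08, 2.57], [-1.32, 4.46], [0.12, 2], [-2.74, 2.74]. Speed limits (rad/s): [2.22, 2.22, 3.01, 3.01, 3.14, 3.14, 3.14].

## Interface

Orientations are given as a rotation vector (axis times angle).
In Python, from cell import arm gives the robot as it stands.
- The arm moves only by the tool send_rows, never from a script. Its argument "increments" is a list of rows, each a list of 3 entries, a list of its own where there are three numbers: the finger opening in cm, from 0 to 9.18, then the shift along the tool's x, y, z in cm, then the turn, a rotation vector about the tool's x, y, z in rad. A call has 1 to 5 rows; each row shifts and turns the commanded pose from where the row before left it, along the tool's axes as they then stand; what a row does not reach is not made up. A row lasts 1/10 s, in which the tool goes at most 50 mm and 8.59 degrees, less where a joint would pass 70% of its speed; a pose out of reach is approached as far as the arm can. A call is refused whole if a number of a shift passes 5 or a number of a turn 0.15, either way. A call with a gripper value outside its range is refused whole. The fingers move at their own pace and stop on an object; "force" is the grip in N (left out, the last holds). Time passes only in rows, so rows that do not move let the fingers close. It gives the time, the measured TCP pose, the force, the opening and the grip force at its end, in the units of the state.
- arm.observe(): the state, without advancing time (a new reading comes with each control period).
- arm.get_image(name): name is "scene" or "top" or "wrist"; returns the picture (400x640x3 uint8, red, green, blue); there is no depth.
- arm.camera_params(name): a dict with "camera_matrix" (3x3 intrinsics, pixels), "R" (3x3) and "t" (3): a world point X has camera coordinates R X + t. Camera axes: x right, y down, z forward; pixel columns grow to the right and rows downward; lengths in m; the calibration is good to about 2 mm. A picture is of the moment at which its call begins: read the wrist's pose just before it. camera_params takes no time and is no camera call; for the wrist camera it gives the pose at the moment of the call.
- arm.sign_off(): hands the job in; it is judged then, once.
The state is a dict: "clock": time; "joints": joint angles; "dq": joint speeds; "joint_efforts": joint torques, N m; "position": TCP position; "ee_rot": TCP orientation; "force": force on the tool from outside, world axes, zero at the start; "ft_torque": the same for the moment, N m; "width": opening from 0.0 (shut) to 1.0 (fully open); "gripper_force": force on a finger pad.
Only numpy, scipy, OpenCV 4.12 (cv2) and the standard library are available. Lean on these libraries where they do the work, as an engineer would, in place of code of your own. Each camera call takes 0.05 s, during which the arm holds its last target. There are 200 camera calls.

## Working session

There is one attempt and no reset: what is moved stays moved. The work goes in short steps, Python scripts to look and compute and a tool call to move; the robot and the scene stay as the last step left them, time stands still between calls to the robot, and variables do not carry over. Pictures are saved under pics/ and viewed, at most 10 in all, crops included, and the job is handed in when it is done.

Besides the shell and the picture viewer there is one more tool, called after "Emit:" as name(argument=value, ...) on one line, values as JSON. send_rows: Moves the arm, as the interface text tells. Its arguments: {"type":"object","properties":{"increments":{"type":"array"},"force":{"type":"number"}},"required":["increments"]}

```bash
mkdir -p pics; python3 - <<'E'
from cell import arm
import cv2,numpy as np
s=arm.observe();print(s)
for n in("top","scene"):
    im=arm.get_image(n);cv2.imwrite(f"pics/{n}0.png",im[:,:,::-1]);p=arm.camera_params(n);print(n,p)
E
```

```text
{'clock': 0.0, 'joints': array([-1.28562086,  0.4352024 ,  0.02498856,  1.57411055, -0.01161213,
        1.13398455, -0.07506721]), 'dq': array([-0.00124228, -0.00035523, -0.00141094, -0.00017142, -0.0014526 ,
        0.00091824, -0.00082668]), 'joint_efforts': array([ 7.37540031e-04, -6.67849302e+01,  9.85478573e-01, -3.14454246e+01,
       -6.05546334e-02,  4.30577353e-02,  1.70565631e-04]), 'position': array([0.23618057, 0.57804934, 0.19485277]), 'ee_rot': array([-6.05362088e-01, -3.08254739e+00,  2.43594033e-03]), 'force': array([ 0.27347858, -0.40833102, -0.62679114]), 'ft_torque': array([-0.07590661,  0.03323846, -0.05177736]), 'gripper_force': 0.0, 'width': 1.0016621724531625}
top {'camera_matrix': array([[473.89143959,   0.        , 318.98899806],
       [  0.        , 473.89143959, 200.03164381],
       [  0.        ,   0.        ,   1.        ]]), 'R': array([[-0.01639378, -0.99976423, -0.01423801],
       [-0.98665218,  0.01848288, -0.16178957],
       [ 0.16201459,  0.01139562, -0.98672256]]), 't': array([-0.06980384,  0.49173173,  1.39357977])}
scene {'camera_matrix': array([[385.59722926,   0.        , 317.80670634],
       [  0.        , 385.59722926, 189.3459201 ],
       [  0.        ,   0.        ,   1.        ]]), 'R': array([[ 0.65326527, -0.75711526, -0.00457817],
       [-0.44257789, -0.37695149, -0.81365372],
       [ 0.61430391,  0.53355792, -0.5813318 ]]), 't': array([-0.37713479,  0.26590778,  0.65422032])}
```

View pics/top0.png

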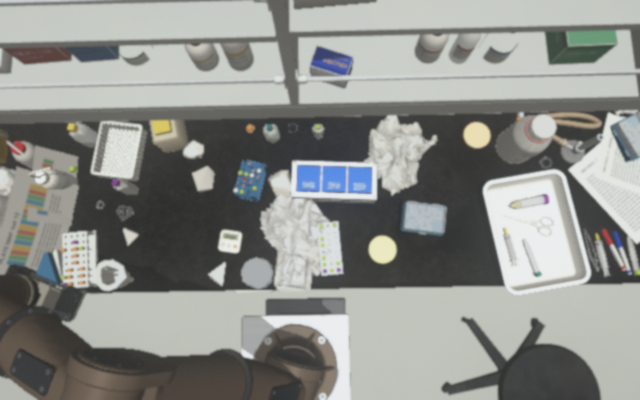

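View pics/scene0.png

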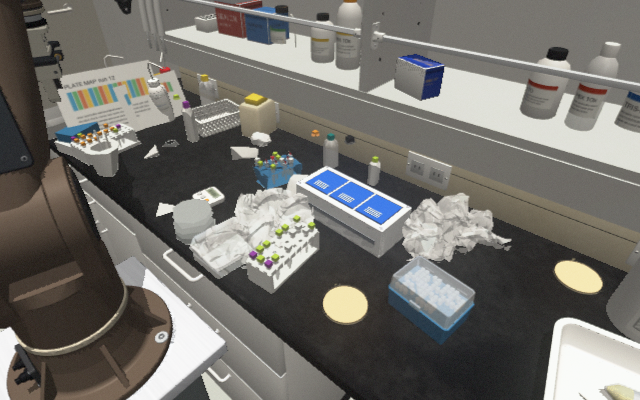

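The top view shows the deck at about (291–377, 160–200), with three blue covers near rows 165–193. The scene view confirms this: crumpled paper in front of the left end, a shelf behind, the tip box at right.

```bash
cat > h.py <<'E'
from cell import arm
import cv2,numpy as np
from scipy.spatial.transform import Rotation as Ro
def ray(n,uv,z,p=None):
    p=p or arm.camera_params(n);d=p["R"].T@np.linalg.inv(p["camera_matrix"])@[*uv,1];c=-p["R"].T@p["t"]
    return c+d*(z-c[2])/d[2]
E
python3 - <<'E'
from h import *
for n,box in(("top",(285,155,385,205)),("scene",(290,160,420,240))):
    im=cv2.imread(f"pics/{n}0.png");h=cv2.cvtColor(im,cv2.COLOR_BGR2HSV)
    m=cv2.inRange(h,(100,120,100),(125,255,255));k=np.zeros_like(m);x0,y0,x1,y1=box;k[y0:y1,x0:x1]=m[y0:y1,x0:x1]
    for c in cv2.findContours(k,cv2.RETR_EXTERNAL,cv2.CHAIN_APPROX_NONE)[0]:
        if cv2.contourArea(c)<100: continue
        P=np.array([ray(n,q[0],.075)[:2] for q in c]);r=cv2.minAreaRect((P*1000).astype(np.float32));print(n,r)
E
```

```text
top ((542.8616943359375, -200.0555877685547), (62.43642044067383, 72.6721420288086), 88.47394561767578)
top ((547.2852783203125, -122.94236755371094), (62.319061279296875, 72.81751251220703), 88.57160186767578)
top ((551.5060424804688, -47.67676544189453), (63.703121185302734, 73.3679428100586), 86.52873992919922)
scene ((542.7493286132812, -202.90603637695312), (69.76555633544922, 76.19062042236328), 86.86125183105469)
scene ((547.2713012695312, -126.64427947998047), (68.65620422363281, 77.02957153320312), 87.38789367675781)
scene ((550.9884033203125, -50.89949035644531), (68.11563873291016, 76.67566680908203), 86.65461730957031)
```

Emit:
send_rows(increments=[[0,[0,0,0],[0,0,-0.11]],[0,[0,0,0],[0,0,-0.11]],[0,[0,0,0],[0,0,-0.11]],[0,[-2.2,-4,0],[0,0,0]],[0,[-2.2,-4,0],[0,0,0]]])

```text
clock: 0.6
position: [0.2752, 0.4956, 0.1948]
ee_rot: [-0.086, -3.14, 0.001]
force: [0.7, -0.1, -1.0]
width: 0.617
gripper_force: 0.0
```

Emit:
send_rows(increments=[[0,[-2.2,-4,0],[0,0,0]],[0,[-2.2,-4,0],[0,0,0]],[0,[-2.2,-4,0],[0,0,0]],[0,[-2.2,-4,0],[0,0,0]],[0,[-2.2,-4,0],[0,0,0]]])

```text
clock: 1.1
position: [0.3743, 0.2882, 0.1955]
ee_rot: [-0.091, -3.14, 0.0]
force: [1.1, 0.1, -0.3]
width: 0.179
gripper_force: 0.0
```

Emit:
send_rows(increments=[[0,[-2.2,-4,0],[0,0,0]],[0,[-2.2,-4,0],[0,0,0]],[0,[-2.2,-4,0],[0,0,0]],[0,[-2.2,-4,0],[0,0,0]],[0,[0,0,0],[0,0,0]]])

```text
clock: 1.6
position: [0.4546, 0.1188, 0.1957]
ee_rot: [0.105, 3.139, -0.004]
force: [-0.5, 0.1, -0.5]
width: 0.008
gripper_force: 0.0
```

Emit:
send_rows(increments=[[0,[-2.1,-4,1.5],[0,0,0]],[0,[-2.1,-4,1.5],[0,0,0]],[0,[-2.1,-4,2],[0,0,0]],[0,[-2.1,-4,2],[0,0,0]],[0,[0,0,0],[0,0,0]]])

```text
clock: 2.1
position: [0.527, -0.0459, 0.1232]
ee_rot: [-0.103, -3.137, 0.006]
force: [0.6, 1.2, -0.3]
width: 0.005
gripper_force: 0.0
```

```bash
python3 - <<'E'
from h import *
im=arm.get_image("wrist");cv2.imwrite("pics/w1.png",im[:,:,::-1]);s=arm.observe();print(s["position"],s["force"],Ro.from_rotvec(s["ee_rot"]).as_matrix().round(3))
p=arm.camera_params("wrist")
X=np.array([.531,-.048,.075]);q=p["R"]@X+p["t"];print((p["camera_matrix"]@q/q[2])[:2])
E
```

```text
[ 0.52653063 -0.04243186  0.12400672] [0.16491888 1.11893426 0.79108564] [[-0.998  0.063 -0.003]
 [ 0.063  0.998 -0.002]
 [ 0.003 -0.002 -1.   ]]
[315.70987122 211.99701054]
```

View pics/w1.png

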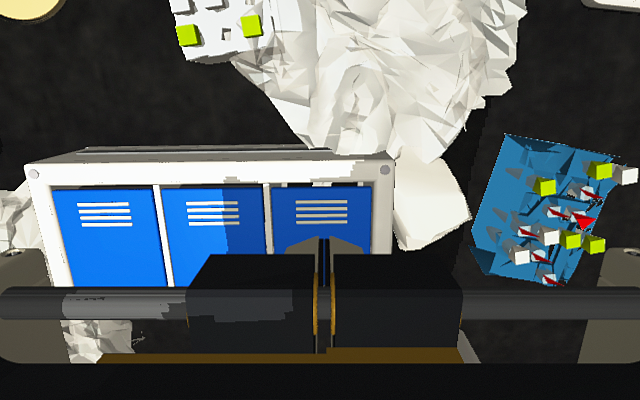

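The wrist view shows the ribbed pads at about (319,206), (213,213) and (105,215). The fingertips are at (322,242), over the left cover.

```bash
python3 - <<'E'
from h import *
s=arm.observe();print(s["position"])
for uv in((319,206),(213,213),(105,215),(322,242)): print(ray("wrist",uv,.075).round(4))
E
```

```text
[ 0.52653063 -0.04243186  0.12400672]
[ 0.5267 -0.0454  0.075 ]
[ 0.5272 -0.1201  0.075 ]
[ 0.5239 -0.1963  0.075 ]
[ 0.5541 -0.0451  0.075 ]
```

Emit:
send_rows(increments=[[0,[-0.2,-0.4,2],[0,0,0]],[0,[0,0,1.5],[0,0,0]],[0,[0,0,0.5],[0,0,0]],[0,[0,0,0.3],[0,0,0]],[0,[0,0,0],[0,0,0]]])

```text
clock: 2.65
position: [0.529, -0.0426, 0.0829]
ee_rot: [0.089, 3.14, 0.001]
force: [-1.1, 0.3, 1.1]
width: 0.003
gripper_force: 0.0
```

Emit:
send_rows(increments=[[0,[0,0,0.3],[0,0,0]],[0,[0,0,0.2],[0,0,0]],[0,[0,0,0.1],[0,0,0]],[0,[0,0,0],[0,0,0]]])

```text
clock: 3.05
position: [0.5289, -0.0434, 0.0766]
ee_rot: [0.091, 3.14, 0.0]
force: [0.0, -0.0, 0.1]
width: 0.005
gripper_force: 0.0
```

Emit:
send_rows(increments=[[0,[0,0,0.2],[0,0,0]],[0,[0,0,0.1],[0,0,0]],[0,[0,0,0],[0,0,0]]])

```text
clock: 3.35
position: [0.5287, -0.0434, 0.0735]
ee_rot: [-0.091, -3.14, -0.0]
force: [0.3, -0.2, 0.9]
width: 0.007
gripper_force: 0.0
```

Emit:
send_rows(increments=[[0,[0,0,0.1],[0,0,0]],[0,[0,0,0.1],[0,0,0]],[0,[0,0,0],[0,0,0]]])

```text
clock: 3.65
position: [0.5288, -0.0434, 0.0715]
ee_rot: [-0.091, -3.14, -0.0]
force: [-0.0, 0.7, -0.4]
width: 0.005
gripper_force: 0.0
```

Emit:
send_rows(increments=[[0,[0,0,0.1],[0,0,0]],[0,[0,0,0.1],[0,0,0]],[0,[0,0,0],[0,0,0]]])

```text
clock: 3.95
position: [0.5288, -0.0434, 0.0695]
ee_rot: [-0.091, -3.14, -0.0]
force: [-0.7, -0.5, -0.0]
width: 0.006
gripper_force: 0.0
```

Emit:
send_rows(increments=[[0,[0,0,0.1],[0,0,0]],[0,[0,0,0.1],[0,0,0]],[0,[0,0,0],[0,0,0]]])

```text
clock: 4.25
position: [0.5288, -0.0433, 0.0675]
ee_rot: [-0.091, -3.14, -0.0]
force: [0.4, 0.6, -0.7]
width: 0.004
gripper_force: 0.0
```

```bash
python3 - <<'E'
from h import *
im=arm.get_image("scene");a=arm.get_image("wrist")
c=cv2.resize(im[130:280,270:430],None,fx=3,fy=3,interpolation=cv2.INTER_CUBIC)
b=a[130:300,20:420]; b=cv2.resize(b,(480,204))[:, :300]
cv2.imwrite("pics/s2.png",c[:,:,::-1]);cv2.imwrite("pics/w2.png",a[:,:,::-1]);print(arm.observe())
E
```

```text
{'clock': 4.35, 'joints': array([-0.20733851,  0.4354501 ,  0.25225154,  1.96529684, -0.15356861,
        0.75897284,  1.6469604 ]), 'dq': array([-0.00018036, -0.00183772,  0.0005672 , -0.00034252, -0.00079796,
       -0.0011191 ,  0.00168146]), 'joint_efforts': array([-1.61465348e-03, -5.74293816e+01,  4.00891408e+00, -2.35252333e+01,
        3.83402954e-02,  7.54667865e-02,  1.88312224e-03]), 'position': array([ 0.52887746, -0.04340616,  0.06758771]), 'ee_rot': array([-9.09477657e-02, -3.14022953e+00,  1.96236579e-05]), 'force': array([-1.16727934,  0.01633995,  1.35744961]), 'ft_torque': array([ 0.07449729, -0.0078067 ,  0.00704142]), 'gripper_force': 0.0, 'width': 0.0033408248610904087}
```

View pics/s2.png

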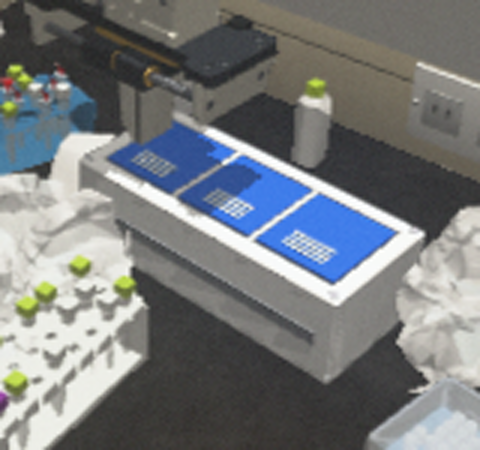

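View pics/w2.png

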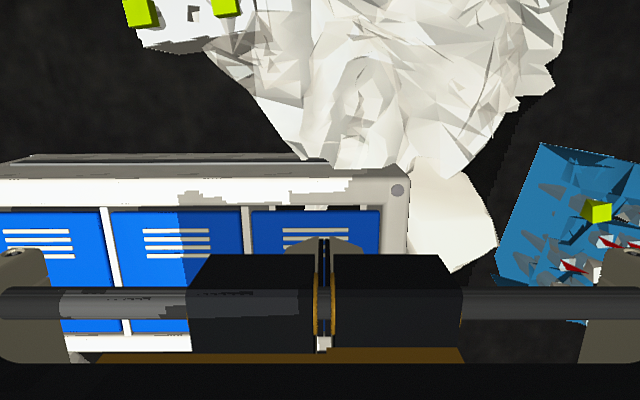

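```bash
python3 - <<'E'
from h import *
s=arm.observe();t=s["position"]
def pr(n,X):
    p=arm.camera_params(n);q=p["R"]@X+p["t"];return (p["camera_matrix"]@q/q[2])[:2].round(0)
for z in(0,.02,.06,.1): 
    q=pr("scene",t+[0,0,z]);print(z,q,(q-[270,130])*3,pr("wrist",t+[0,0,z]))
p=arm.camera_params("wrist");print(-p["R"].T@p["t"],p["R"].round(2))
E
```

```text
0 [318. 186.] [144. 168.] [323. 233.]
0.02 [318. 180.] [144. 150.] [323. 248.]
0.06 [318. 165.] [144. 105.] [323. 290.]
0.1 [318. 150.] [144.  60.] [322. 362.]
[ 0.44975695 -0.03851095  0.25628174] [[ 0.06  1.    0.  ]
 [ 0.96 -0.06  0.29]
 [ 0.29 -0.02 -0.96]]
```

```bash
python3 - <<'E'
from h import *
a=cv2.imread("pics/scene0.png")[150:220,290:370];b=arm.get_image("scene")[150:220,290:370,::-1]
cv2.imwrite("pics/s3.png",cv2.resize(np.hstack([a,b]),None,fx=5,fy=5,interpolation=cv2.INTER_CUBIC))
E
```

```text
(no output)
```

View pics/s3.png

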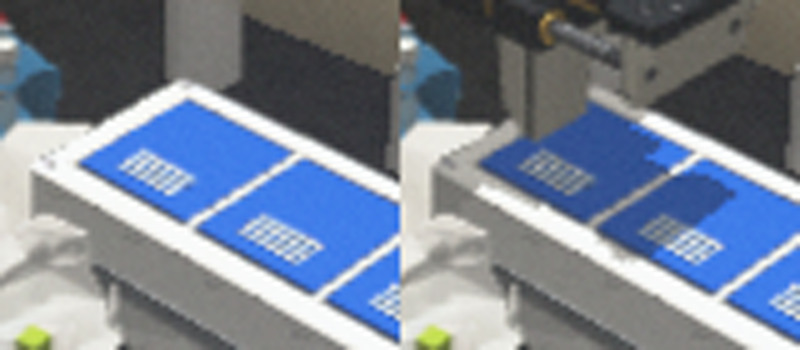

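Before and after: cover 1 hasn't moved, and the finger column (crop 500–580) ends near row 140, above the pad at (550,170). So the tips are not in contact yet, which matches the zero force. I'll keep descending slowly.

Emit:
send_rows(increments=[[0,[0,0,0.1],[0,0,0]],[0,[0,0,0.1],[0,0,0]],[0,[0,0,0.1],[0,0,0]],[0,[0,0,0],[0,0,0]]])

```text
clock: 4.8
position: [0.5288, -0.0434, 0.0644]
ee_rot: [-0.091, -3.14, 0.0]
force: [0.4, 0.3, 0.0]
width: 0.005
gripper_force: 0.0
```

Emit:
send_rows(increments=[[0,[0,0,0.1],[0,0,0]],[0,[0,0,0.1],[0,0,0]],[0,[0,0,0.1],[0,0,0]],[0,[0,0,0],[0,0,0]]])

```text
clock: 5.2
position: [0.5288, -0.0434, 0.0615]
ee_rot: [-0.091, -3.14, 0.0]
force: [-0.1, 0.3, -0.2]
width: 0.006
gripper_force: 0.0
```

Emit:
send_rows(increments=[[0,[0,0,0.1],[0,0,0]],[0,[0,0,0.1],[0,0,0]],[0,[0,0,0.1],[0,0,0]],[0,[0,0,0],[0,0,0]]])

```text
clock: 5.6
position: [0.5288, -0.0433, 0.0585]
ee_rot: [-0.091, -3.14, -0.0]
force: [-0.7, -0.5, 0.2]
width: 0.006
gripper_force: 0.0
```

```bash
python3 - <<'E'
from h import *
a=arm.get_image("wrist")[180:300,240:420,::-1];b=arm.get_image("scene")[140:210,285:390,::-1]
a=cv2.resize(a,(420,280),interpolation=cv2.INTER_CUBIC);b=cv2.resize(b,(420,280),interpolation=cv2.INTER_CUBIC)
cv2.imwrite("pics/s4.png",np.vstack([a,b]));print(arm.observe()["force"])
E
```

```text
[ 0.08533672 -0.44312799  0.93722734]
```

View pics/s4.png

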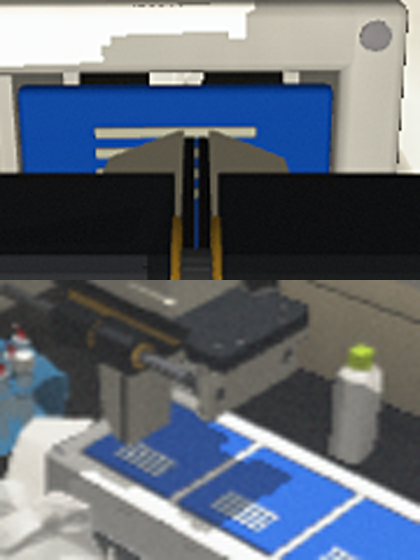

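Now both views show the tips about 20–25 mm above the reported TCP, so the real finger ends are shorter than stated. I'll find contact by force.

Emit:
send_rows(increments=[[0,[0,-0.3,0.1],[0,0,0]],[0,[0,0,0.1],[0,0,0]],[0,[0,0,0.1],[0,0,0]],[0,[0,0,0],[0,0,0]]])

```text
clock: 6.1
position: [0.5286, -0.0464, 0.0555]
ee_rot: [-0.091, -3.14, -0.0]
force: [0.8, 0.6, 0.7]
width: 0.004
gripper_force: 0.0
```

Emit:
send_rows(increments=[[0,[0,0,0.1],[0,0,0]],[0,[0,0,0.1],[0,0,0]],[0,[0,0,0],[0,0,0]]])

```text
clock: 6.4
position: [0.5286, -0.0463, 0.0535]
ee_rot: [-0.091, -3.14, -0.0]
force: [-0.1, -0.1, -0.9]
width: 0.009
gripper_force: 0.0
```

Emit:
send_rows(increments=[[0,[0,0,0.1],[0,0,0]],[0,[0,0,0.1],[0,0,0]],[0,[0,0,0],[0,0,0]]])

```text
clock: 6.7
position: [0.5286, -0.0463, 0.0515]
ee_rot: [-0.091, -3.14, -0.0]
force: [-0.4, 0.6, 0.8]
width: 0.009
gripper_force: 0.0
```

Emit:
send_rows(increments=[[0,[0,0,0.1],[0,0,0]],[0,[0,0,0.1],[0,0,0]],[0,[0,0,0],[0,0,0]]])

```text
clock: 7.0
position: [0.5286, -0.0463, 0.0495]
ee_rot: [-0.091, -3.14, -0.0]
force: [-0.2, 1.1, 0.6]
width: 0.004
gripper_force: 0.0
```

Emit:
send_rows(increments=[[0,[0,0,0.1],[0,0,0]],[0,[0,0,0.1],[0,0,0]],[0,[0,0,0],[0,0,0]]])

```text
clock: 7.3
position: [0.5286, -0.0463, 0.0475]
ee_rot: [-0.091, -3.14, -0.0]
force: [-1.1, 0.3, -0.1]
width: 0.007
gripper_force: 0.0
```

```bash
python3 - <<'E'
from h import *
a=arm.get_image("wrist")[160:300,20:420,::-1];b=arm.get_image("scene")[140:210,285:390,::-1]
a=cv2.resize(a,(600,210),interpolation=cv2.INTER_CUBIC);b=cv2.resize(b,(600,380),interpolation=cv2.INTER_CUBIC)
cv2.imwrite("pics/s5.png",np.vstack([a,b]));print(arm.observe()["force"])
E
```

```text
[ 0.41724403  0.17988293 -0.2420697 ]
```

View pics/s5.png

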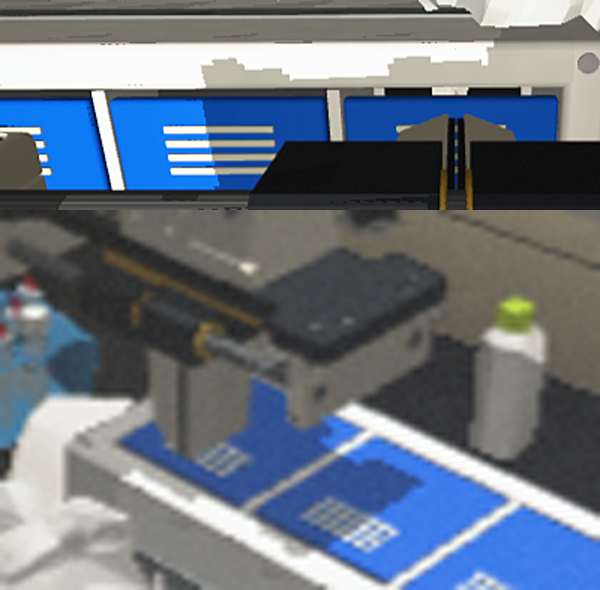

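The finger bottom still looks at or slightly above cover level, beside the pad at (222,460), and the cover is undisturbed. I'll continue down by force.

Emit:
send_rows(increments=[[0,[0,0,0.1],[0,0,0]],[0,[0,0,0.1],[0,0,0]],[0,[0,0,0],[0,0,0]]])

```text
clock: 7.7
position: [0.5286, -0.0463, 0.0455]
ee_rot: [-0.091, -3.14, -0.0]
force: [-0.2, -0.1, -0.0]
width: 0.001
gripper_force: 0.0
```

Emit:
send_rows(increments=[[0,[0,0,0.1],[0,0,0]],[0,[0,0,0.1],[0,0,0]],[0,[0,0,0],[0,0,0]]])

```text
clock: 8.0
position: [0.5287, -0.0464, 0.0436]
ee_rot: [0.091, 3.14, 0.0]
force: [0.1, 0.7, 0.7]
width: 0.003
gripper_force: 0.3
```

Emit:
send_rows(increments=[[0,[0,0,0.1],[0,0,0]],[0,[0,0,0.1],[0,0,0]],[0,[0,0,0],[0,0,0]]])

```text
clock: 8.3
position: [0.5287, -0.0463, 0.0415]
ee_rot: [0.091, 3.14, 0.0]
force: [-0.3, 0.4, 1.8]
width: 0.006
gripper_force: 0.8
```

Emit:
send_rows(increments=[[0,[0,0,0.1],[0,0,0]],[0,[0,0,0.1],[0,0,0]],[0,[0,0,0],[0,0,0]]])

```text
clock: 8.6
position: [0.5288, -0.0464, 0.0395]
ee_rot: [0.091, 3.14, -0.0]
force: [0.2, 0.4, 1.2]
width: 0.004
gripper_force: 0.8
```

Emit:
send_rows(increments=[[0,[0,0,0.1],[0,0,0]],[0,[0,0,0.1],[0,0,0]],[0,[0,0,0],[0,0,0]]])

```text
clock: 8.9
position: [0.5289, -0.0464, 0.0376]
ee_rot: [0.091, 3.14, 0.0]
force: [-0.1, 0.0, 1.8]
width: 0.005
gripper_force: 0.8
```

```bash
python3 - <<'E'
from h import *
a=arm.get_image("wrist")[160:300,240:440,::-1];b=arm.get_image("scene")[140:210,285:390,::-1]
a=cv2.resize(a,(400,280),interpolation=cv2.INTER_CUBIC);b=cv2.resize(b,(400,280),interpolation=cv2.INTER_CUBIC)
c=cv2.imread("pics/scene0.png")[140:210,285:390];c=cv2.resize(c,(400,280))
d=cv2.imread("pics/w1.png")[140:280,240:440];d=cv2.resize(d,(400,280))
cv2.imwrite("pics/s6.png",np.vstack([np.hstack([d,a]),np.hstack([c,b])]));print(arm.observe()["force"],arm.observe()["ft_torque"])
E
```

```text
[-0.16698735  0.23857063  1.59341009] [-0.01948693 -0.09624928 -0.01080433]
```

View pics/s6.png

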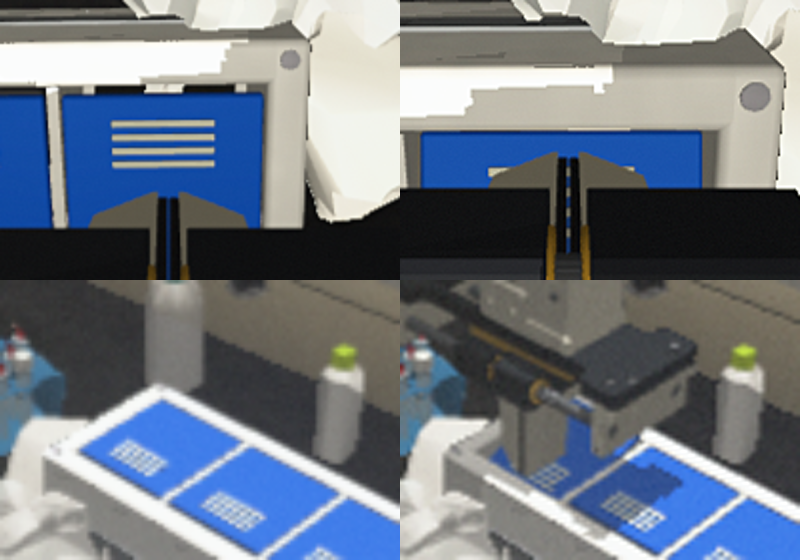

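Cover 1's near edge has now sunk: the near wall is visible in the wrist crop, and in the scene its near edge lies below the rim. The force is only about 1.6 N, so this is the free cover. Contact came at TCP z ≈ 0.044, so the real tip is about 31 mm above the reported TCP. In the picture the gripper body sits about 58 mm above the tip, which leaves room to go deeper and then push forward.

Emit:
send_rows(increments=[[0,[0,0,0.2],[0,0,0]],[0,[0,0,0.2],[0,0,0]],[0,[0,0,0.2],[0,0,0]],[0,[0,0,0],[0,0,0]]])

```text
clock: 9.4
position: [0.5283, -0.0463, 0.0312]
ee_rot: [-0.091, -3.14, -0.0]
force: [0.4, -0.5, 2.0]
width: 0.005
gripper_force: 0.6
```

Emit:
send_rows(increments=[[0,[0,0,0.2],[0,0,0]],[0,[0,0,0.2],[0,0,0]],[0,[0,0,0.2],[0,0,0]],[0,[0,0,0],[0,0,0]]])

```text
clock: 9.8
position: [0.5283, -0.0464, 0.0252]
ee_rot: [-0.091, -3.139, 0.0]
force: [-1.1, 0.8, 1.6]
width: 0.007
gripper_force: 0.5
```

Emit:
send_rows(increments=[[0,[0,0,0.2],[0,0,0]],[0,[0,0,0.2],[0,0,0]],[0,[0,0,0],[0,0,0]]])

```text
clock: 10.1
position: [0.5283, -0.0463, 0.0213]
ee_rot: [-0.091, -3.14, -0.0]
force: [-0.1, -0.4, 1.6]
width: 0.006
gripper_force: 0.5
```

Emit:
send_rows(increments=[[0,[-0.2,0,0],[0,0,0]],[0,[-0.2,0,0],[0,0,0]],[0,[-0.2,0,0],[0,0,0]],[0,[0,0,0],[0,0,0]]])

```text
clock: 10.5
position: [0.5345, -0.0467, 0.0214]
ee_rot: [-0.091, -3.14, 0.0]
force: [-3.5, -0.0, -0.6]
width: 0.006
gripper_force: 1.1
```

Emit:
send_rows(increments=[[0,[-0.2,0,0],[0,0,0]],[0,[-0.2,0,0],[0,0,0]],[0,[0,0,0],[0,0,0]]])

```text
clock: 10.8
position: [0.5388, -0.047, 0.0216]
ee_rot: [-0.091, -3.14, 0.0]
force: [-2.6, 0.7, -1.1]
width: 0.003
gripper_force: 1.3
```

Emit:
send_rows(increments=[[0,[-0.1,0,0],[0,0,0]],[0,[-0.1,0,0],[0,0,0]],[0,[0,0,0],[0,0,0]]])

```text
clock: 11.1
position: [0.5408, -0.0471, 0.0216]
ee_rot: [-0.091, -3.14, -0.0]
force: [-3.0, 0.2, -0.5]
width: 0.004
gripper_force: 1.4
```

Emit:
send_rows(increments=[[0,[-0.1,0,0],[0,0,0]],[0,[-0.1,0,0],[0,0,0]],[0,[0,0,0],[0,0,0]]])

```text
clock: 11.4
position: [0.5428, -0.0472, 0.0216]
ee_rot: [0.091, 3.14, 0.0]
force: [-4.3, 0.1, -1.6]
width: 0.006
gripper_force: 1.5
```

Emit:
send_rows(increments=[[0,[-0.1,0,0],[0,0,0]],[0,[-0.1,0,0],[0,0,0]],[0,[0,0,0],[0,0,0]]])

```text
clock: 11.7
position: [0.5448, -0.0473, 0.0216]
ee_rot: [0.091, 3.14, -0.0]
force: [-3.5, 0.5, -1.8]
width: 0.007
gripper_force: 1.6
```

Emit:
send_rows(increments=[[0,[-0.1,0,0],[0,0,0]],[0,[0,0,0],[0,0,0]]])

```text
clock: 11.9
position: [0.5457, -0.0474, 0.0216]
ee_rot: [-0.091, -3.14, -0.0]
force: [-3.5, -0.7, -2.2]
width: 0.007
gripper_force: 1.7
```

Emit:
send_rows(increments=[[0,[-0.1,0,0],[0,0,0]],[0,[-0.1,0,0],[0,0,0]],[0,[0,0,0],[0,0,0]]])

```text
clock: 12.2
position: [0.5458, -0.0474, 0.0213]
ee_rot: [-0.091, -3.137, -0.0]
force: [-8.6, 0.8, 2.3]
width: 0.005
gripper_force: 4.7
```

Emit:
send_rows(increments=[[0,[-0.1,0,0],[0,0,0]],[0,[-0.1,0,0],[0,0,0]],[0,[0,0,0],[0,0,0]]])

```text
clock: 12.5
position: [0.546, -0.0473, 0.0212]
ee_rot: [-0.091, -3.134, -0.001]
force: [-14.4, 0.4, 7.8]
width: 0.003
gripper_force: 8.0
```

The stop is reached: position holds while force rises. Backing off, then up.

Emit:
send_rows(increments=[[0,[0.4,0,0],[0,0,0]],[0,[0.5,0,0],[0,0,0]],[0,[0.5,0,0],[0,0,0]],[0,[0,0,0],[0,0,0]],[0,[0,0,-1.5],[0,0,0]]])

```text
clock: 13.0
position: [0.5351, -0.0467, 0.0358]
ee_rot: [-0.091, -3.139, 0.0]
force: [0.0, 0.3, 0.4]
width: 0.009
gripper_force: 0.0
```

Emit:
send_rows(increments=[[0,[0,0,-3],[0,0,0]],[0,[0,0,-4],[0,0,0]],[0,[0,0,-4],[0,0,0]],[0,[2,2,-3],[0,0,0]],[0,[0,4,0],[0,0,0]]])

```text
clock: 13.5
position: [0.5209, 0.0115, 0.1813]
ee_rot: [0.1, 3.132, 0.0]
force: [2.2, 0.7, -0.6]
width: 0.002
gripper_force: 0.0
```

Emit:
send_rows(increments=[[0,[0,4,0],[0,0,0]],[0,[0,4,0],[0,0,0]],[0,[0,4,0],[0,0,0]],[0,[0,0,0],[0,0,0]],[0,[0,0,0],[0,0,0]]])

```text
clock: 14.0
position: [0.5265, 0.1351, 0.1767]
ee_rot: [0.087, 3.14, 0.0]
force: [-0.4, -1.7, -0.4]
width: 0.005
gripper_force: 0.0
```

```bash
python3 - <<'E'
from h import *
a=arm.get_image("top")[130:270,190:470,::-1];b=arm.get_image("scene")[120:260,260:430,::-1]
cv2.imwrite("pics/s7.png",np.vstack([cv2.resize(a,(560,280)),cv2.resize(b,(560,320))]));print(arm.observe()["force"],arm.observe()["position"])
E
```

```text
[-0.25375373  0.7704221   0.18998237] [0.52646588 0.13288479 0.1767473 ]
```

View pics/s7.png

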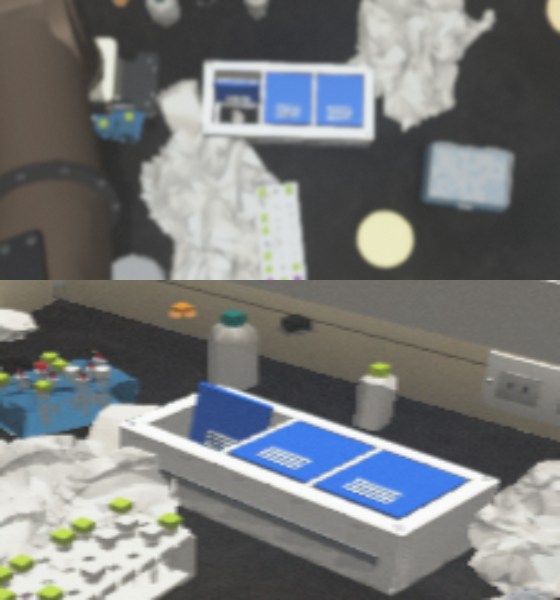

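The left cover stands nearly upright at (235,415) in the scene half. The other two are flush, the dish and tip box are in place, and the arm is clear.

```bash
python3 -c "
from cell import arm
print(arm.sign_off())"
```

```text
the job is handed in; nothing more can be done
None
```

The left cover (hatch_1) was the free one: it is pushed open to its stop and was standing nearly upright, with the arm clear, when I handed the job in; I never needed to press the other two.

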